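# Slide the loaded sachet box over the threshold of its dock

### The arm

A 6-joint arm with a two-finger parallel gripper is mounted at the origin on a cart in front of the work surface, level with it; the furniture and walls round the work are solid. World frame = base frame: x ahead of the robot, y to its left, z up, the work surface at z = 0. Lengths are in mm, angles in rad, forces in N, time in s.
With the tool pointing down it reaches from about 325 to 750 mm from the base axis. Payload 7.6 kg.
Tool frame: the origin (TCP) lies on the centre line of the jaws, within the pads' length; the fingertips stand 25 mm ahead of it and the grasp point (between the pads) lies 6 mm ahead of it (arm.tcp_to_tips is the distance from the TCP to the fingertips, in mm); z points along the fingers, y is the line along which they close (so a half turn about z gives the same grasp; the last joint's range is limited). The gripper opens to 85 mm and grips with 20 to 120 N. Pads are 22 mm wide; open, the fingers measure 114 mm over their backs; the gripper's body (76 mm by 85 mm) begins 54 mm behind the grasp point. The pads swing forward as they close: fully open they stand 13 mm farther back than shut.
Start: joints at [1.277, 0.052, 1.401, -0, 1.689, -0.07], TCP at [116.497, 511.929, 256.323] pointing down, gripper open.
Joint ranges: [-2.9, 2.9], [-0.91, 2.17], [0.12, 2.37], [-1.06, 4.2], [0.26, 2.73], [-2.93, 2.93]. Speed limits (rad/s): [2.57, 2.57, 3.01, 3.14, 3.14, 3.14].

### API

Orientations are given as a unit quaternion [w, x, y, z].
In Python, from rig import arm gives the robot as it stands.
- The arm moves only by the tool play_rows, never from a script. Its argument "targets" is a list of rows, each a list of 3 entries, a list of its own where there are three numbers: the shift along the tool's x, y, z in mm, then the turn, a rotation vector about the tool's x, y, z in rad, then the finger opening in mm, from 0 to 85.4. In form: [[[tx, ty, tz], [ax, ay, az], gripper], ...]. A call has 1 to 5 rows; each row shifts and turns the commanded pose from where the row before left it, along the tool's axes as they then stand; what a row does not reach is not made up. A row lasts 1/10 s, in which the tool goes at most 50 mm and 8.59 degrees, less where a joint would pass 70% of its speed; a pose out of reach is approached as far as the arm can. A call with a gripper value outside its range is refused whole. The fingers move at their own pace and stop on an object; "squeeze" is the grip in N (left out, the last holds). Time passes only in rows, so rows that do not move let the fingers close. It gives the time, the measured TCP pose, the force, the opening and the grip force at its end, in the units of the state.
- arm.sense(): the state, without advancing time (a new reading comes with each control period).
- arm.read_camera(name): name is "side" or "top"; returns the picture (384x512x3 uint8, blue, green, red); there is no depth.
- arm.camera_model(name): a dict with "intrinsics" (3x3 intrinsics, pixels), "D" ([k1, k2, p1, p2, k3] as OpenCV has them; the pictures are not rectified), "world_from_camera" (4x4, takes a point from camera to world coordinates). Camera axes: x right, y up, looking along -z (the intrinsics and any distortion apply to the point x, -y, -z); pixel columns grow to the right and rows downward; lengths in mm; the calibration is good to about 2 mm. A picture is of the moment at which its call begins. camera_model takes no time and is no camera call.
- arm.sign_off(): hands the job in; it is judged then, once.
Trained networks look in the newest picture that a camera, given by its name, has taken for a name from the list of things; names that differ only in an ending like _2 or _b are one class to them, and where a whole thing is asked for, a point or a joint stands for the part that bears it (a point fixed in the world has none). Each returns a list of dicts, best first, with "p" (0 to 1); they miss things now and then, are a little off and sometimes report something else, mostly with a low value. They report only what shows in the picture. A call takes as long as a camera call.
- arm.silhouettes(query, camera): "region" (384x512 bool, what is visible of it) and "uv" ([column, row] in pixels, amid what is visible of it).
- arm.spot_point(query, camera): "uv" ([column, row] in pixels: a listed point, or the origin of a listed thing).
The state is a dict: "time": time; "joint_positions": joint angles; "joint_velocities": joint speeds; "effort": joint torques, N m; "tool_pos": TCP position; "tool_rot": TCP orientation; "ft_force": force on the tool from outside, world axes, zero at the start; "torque": the same for the moment, N m; "gripper_width": finger opening in mm; "gripper_force": force on a finger pad.
Only numpy, scipy, OpenCV 4.12 (cv2) and the standard library are available. Lean on these libraries where they do the work, as an engineer would, in place of code of your own. Each camera call takes 0.05 s, during which the arm holds its last target. There are 200 camera calls.

### The job

Put the box of sugar sachets back into its dock: take the steel bar at its front end, tip up only that end and bring it onto the low metal threshold with the rear edge still sliding on the counter, then let go and push the box from behind until all of it has dropped behind the threshold and it presses firmly against the padded stop at the back. Do not carry the box and do not ram the dock: push gently, well under 25 N. Leave everything else where it stands.

Things in the scene. Friction and masses are not known exactly. Their poses are not given: they have to be found in the camera images.
- sachet_box: Open wooden box of paper sachets, 76 (x) x 130 (y) mm, walls 55 mm high, sachets to 73 mm; 0.4 to 0.7 kg, evenly loaded. Origin: centre of the underside. The +y end is the front (lifting bar, goes first into the dock); the -y end is the plain rear wall that is pushed. The bar is round steel, 10 mm thick, 62 mm long along the box's x, on two posts, centred at (0, 62, 98) mm.
- box_front (a point): Lower edge of the box's front wall, middle: (0, 65, 0) mm in the box frame.
- box_rear (a point): Lower edge of the box's rear wall, middle: (0, -65, 0) mm in the box frame.
- bar_mid (a point): Middle of the lifting bar, on its axis: (0, 62, 98) mm in the box frame.
- bay: The dock, fixed, no floor. Origin: on the counter under the threshold's middle; +x leads in. Threshold: metal bar, x -6 to +6 mm, 10 mm high, across the mouth. Side rails 26 mm high, 84 mm apart, flared at the mouth (x -4 to 30 mm). Halfway over, the box seesaws: its rear rises 20 mm; fingers holding its wall by friction make it bind (push is else 3 to 9 N): ease back or move them up.
- backboard: Upright board at the dock's back, 112 mm wide, 205 mm high, too high to still hold the bar when the box is home. Origin: foot of its front face, dock x = 160 mm. It carries the black stop pad (60 mm wide, 15 to 45 mm up) whose face is set at an unknown dock x of 145 to 158 mm, so home must be felt. The pad is sprung, about 2.5 N/mm over 6 mm; a push of 12 to 16 N seats the box.
- service_bell: Chrome counter bell, 84 mm across, 61 mm high, a bystander; origin under its centre.
- mouse: Black computer mouse, 104 x 58 x 36 mm, a bystander; origin under its centre.
- loyalty_cards: Small black tray of cards, 64 x 96 x 30 mm, a bystander; origin under its centre.
- price_tent_1: Small black price card on a wooden foot, 22 x 90 x 72 mm, a bystander; origin under its centre.
- pen_1: Green pen, 145 mm long, lying, a bystander.

How it is judged:
By the outcome, as a careful person would: the job done as asked, in the order asked, and still so for the second after the job is handed in, with the robot touching nothing.
It also fails if it takes over 72 s, if anything falls off the work surface, if the arm or the gripper's body presses on something with over 40 N, if the wrist force passes 120 N, or if a joint passes its speed limit or range.

## Working session

There is one attempt and no reset: what is moved stays moved. The work goes in short steps, Python scripts to look and compute and a tool call to move; the robot and the scene stay as the last step left them, time stands still between calls to the robot, and variables do not carry over. Pictures are saved under pics/ and viewed, at most 13 in all, crops included, and the job is handed in when it is done.

Besides the shell and the picture viewer there is one more tool, called after "Emit:" by a JSON object that holds its "method" and its "body", one argument or row to a line. play_rows: Moves the arm, as the interface text tells. Its arguments: {"type":"object","properties":{"targets":{"type":"array"},"squeeze":{"type":"number"}},"required":["targets"]}

```bash
mkdir -p pics
cat > h.py <<'E'
import numpy as np, cv2
from rig import arm
from scipy.spatial.transform import Rotation as R
def ray(cam,uv):
    m=arm.camera_model(cam);K=np.array(m["intrinsics"]);D=np.array(m["D"]);T=np.array(m["world_from_camera"])
    p=cv2.undistortPoints(np.array([[uv]],float),K,D)[0,0]
    return T[:3,3],T[:3,:3]@np.array([p[0],-p[1],-1])
def at_z(cam,uv,z):
    o,d=ray(cam,uv);return o+d*(z-o[2])/d[2]
def proj(cam,P):
    m=arm.camera_model(cam);K=np.array(m["intrinsics"]);D=np.array(m["D"]);T=np.array(m["world_from_camera"])
    c=(np.atleast_2d(P)-T[:3,3])@T[:3,:3];c=c*[1,-1,-1]
    return cv2.projectPoints(c.reshape(-1,1,3),np.zeros(3),np.zeros(3),K,D)[0][:,0]
def tri(a,b):
    (o1,d1),(o2,d2)=ray("side",a),ray("top",b)
    A=np.stack([d1,-d2],1);s=np.linalg.lstsq(A,o2-o1,rcond=None)[0]
    p,q=o1+s[0]*d1,o2+s[1]*d2;return (p+q)/2,np.linalg.norm(p-q)
E
python3 - <<'E'
from h import *
np.set_printoptions(precision=1,suppress=True)
for c in("side","top"):
    cv2.imwrite(f"pics/{c}0.png",arm.read_camera(c))
    print(c,np.array(arm.camera_model(c)["world_from_camera"])[:3,3])
Z=dict(sachet_box=0,box_front=0,box_rear=0,bar_mid=98,bay=0,backboard=0,service_bell=0,mouse=0,loyalty_cards=0,price_tent_1=0,pen_1=5)
for q,z in Z.items():
    for c in("side","top"):
        for r in arm.spot_point(q,c)[:2]: print(q,c,round(r["p"],2),np.array(r["uv"]),at_z(c,r["uv"],z))
s=arm.sense();print(s["tool_pos"],s["tool_rot"],s["ft_force"],s["time"])
E
```

```text
side [  46.2  326.4 1151.8]
top [ 307.3  -91.9 1717. ]
sachet_box side 0.74 [277.7 218.5] [434.2 -92.5   0. ]
sachet_box side 0.71 [262.  209.1] [498.  -73.4   0. ]
sachet_box top 0.63 [255.8 214.1] [439.1 -85.9   0. ]
box_front side 0.91 [263.9 206.4] [502.2 -85.7   0. ]
box_front side 0.5 [253.9 198.8] [549.2 -77.5   0. ]
box_front top 0.86 [254.7 196.8] [506.9 -82.    0. ]
box_front top 0.36 [368.4 229.9] [ 375.5 -520.2    0. ]
box_rear side 0.85 [285.5 230.5] [382.  -83.2   0. ]
box_rear top 0.91 [256.3 228.7] [382.4 -87.5   0. ]
bar_mid side 0.75 [260.4 191.9] [513.3 -76.9  98. ]
bar_mid top 0.88 [256.2 201. ] [479.9 -88.   98. ]
bay side 0.85 [253.9 198.6] [549.9 -78.    0. ]
bay side 0.42 [195.9 304.6] [367.2 305.5   0. ]
bay top 0.91 [255.1 187.7] [542.9 -83.8   0. ]
bay top 0.54 [156.5 237. ] [353.2 298.2   0. ]
backboard side 0.91 [237.8 163.3] [ 710.7 -128.3    0. ]
backboard top 0.67 [260.8 150.2] [ 693.1 -107.3    0. ]
service_bell side 0.65 [276.5 219.9] [432.7 -85.6   0. ]
service_bell side 0.59 [188.2 284.6] [435.9 288.    0. ]
service_bell top 0.71 [161.4 212.3] [448.7 281.6   0. ]
mouse side 0.72 [372.7 164.5] [ 375.4 -533.7    0. ]
mouse side 0.7 [338.9 198.5] [ 353.6 -319.8    0. ]
mouse top 0.69 [370.8 228.9] [ 379.3 -529.6    0. ]
loyalty_cards side 0.68 [340.8 196.6] [ 354.7 -331.1    0. ]
loyalty_cards top 0.74 [323.  231.3] [ 370.9 -345.5    0. ]
price_tent_1 side 0.6 [172.2 301.8] [421.3 359.9   0. ]
price_tent_1 side 0.51 [341.2 194.8] [ 359.1 -337.8    0. ]
price_tent_1 top 0.66 [140.8 220.4] [417.8 360.4   0. ]
pen_1 side 0.45 [199.6 307.3] [351.6 301.3   5. ]
pen_1 top 0.55 [158.8 235.5] [358.8 288.4   5. ]
[116.5 511.9 256.3] [-0.   0.1  1.   0. ] [0.4 0.1 0.7] 1.2
```

View pics/side0.png

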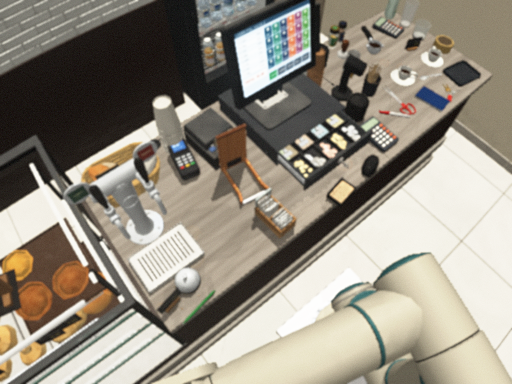

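View pics/top0.png

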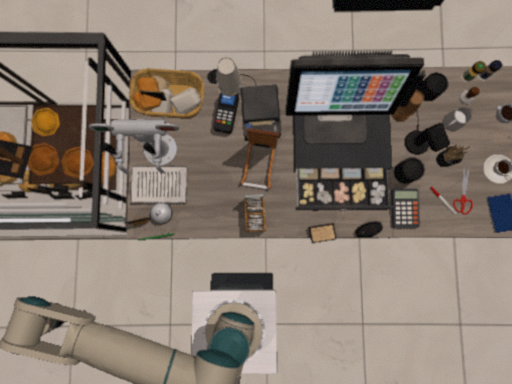

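Run:
```python
from h import *
s=cv2.imread("pics/side0.png")[110:245,190:310];t=cv2.imread("pics/top0.png")[120:240,225:295]
f=lambda a:cv2.resize(a,None,fx=5,fy=5,interpolation=cv2.INTER_CUBIC)
t=f(t);cv2.imwrite("pics/cs.png",f(s)[:600]);cv2.imwrite("pics/ct.png",t)
```

```text
(no output)
```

View pics/cs.png

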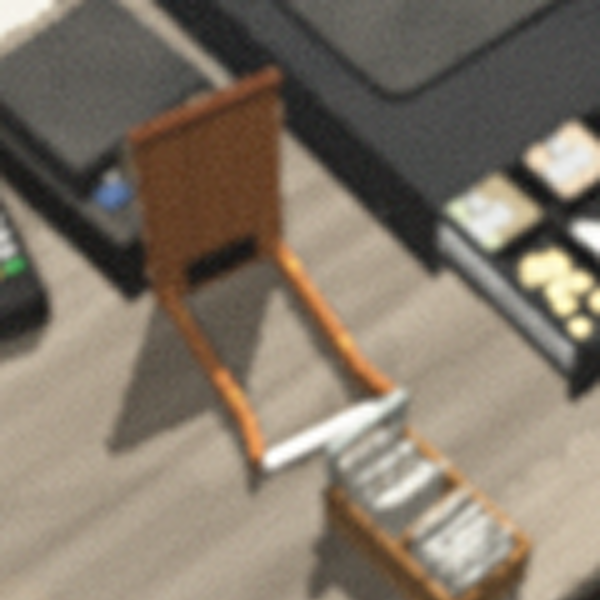

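View pics/ct.png

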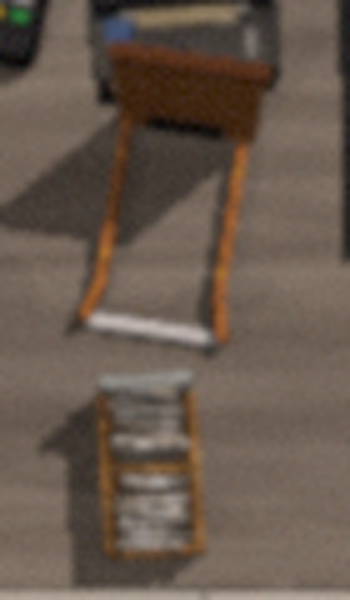

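Run:
```python
from h import *
from scipy.optimize import least_squares
np.set_printoptions(precision=2,suppress=True)
S=lambda x,y:(190+x/5,110+y/5); T=lambda x,y:(225+x/5,120+y/5)
# dock frame pts
dock=[("top",T(88,320),(0,42,10)),("top",T(213,338),(0,-42,10)),("top",T(128,122),(160,56,0)),("top",T(252,140),(160,-56,0)),
("top",T(112,62),(160,56,205)),("top",T(268,82),(160,-56,205)),
("side",S(264,462),(0,42,10)),("side",S(154,292),(160,56,0)),("side",S(281,250),(160,-56,0)),("side",S(136,142),(160,56,205)),("side",S(280,80),(160,-56,205)),
("top",(255.1,187.7),(0,0,0)),("side",(253.9,198.6),(0,0,0)),("side",(237.8,163.3),(160,0,0))]
# box in frame with +x = front
box=[("top",T(108,552),(-65,38,55)),("top",T(203,550),(-65,-38,55)),("top",T(100,382),(62,31,98)),("top",T(192,378),(62,-31,98)),
("side",S(525,545),(-65,-38,55)),("side",S(333,447),(62,31,98)),("side",S(406,400),(62,-31,98)),
("top",(254.7,196.8),(65,0,0)),("top",(256.3,228.7),(-65,0,0)),("side",(263.9,206.4),(65,0,0)),("side",(285.5,230.5),(-65,0,0)),("top",(256.2,201),(62,0,98))]
for n,pts,x0 in(("dock",dock,(545,-82,-.1)),("box",box,(440,-85,0))):
    def f(p):
        q=np.array([c for _,_,c in pts],float);a=p[2];M=np.array([[np.cos(a),-np.sin(a),0],[np.sin(a),np.cos(a),0],[0,0,1]])
        q=q@M.T+[p[0],p[1],0]
        return np.concatenate([proj(k,qq)[0]-uv for (k,uv,_),qq in zip(pts,q)])
    r=least_squares(f,x0,loss="soft_l1",x_scale=(10,10,.1));print(n,r.x,np.degrees(r.x[2]));print(r.fun.reshape(-1,2) if 0 else f(r.x).reshape(-1,2).tolist().__repr__()[:0],np.round(f(r.x).reshape(-1,2),1).tolist())
for q in("mouse","loyalty_cards"): pass
from scipy.spatial.transform import Rotation as R
w=arm.sense()["tool_rot"];print(R.from_quat(np.roll(w,-1)).as_matrix())
```

```text
dock [550.14 -81.15  -0.19] -11.134850737640107
 [[1.3, -0.5], [-2.6, -0.1], [-2.5, -0.2], [0.4, 1.3], [-0.5, -1.9], [-0.4, -0.1], [1.4, -0.9], [1.1, 3.4], [1.8, 0.5], [-0.1, -0.6], [1.0, -0.3], [-0.7, -1.8], [0.6, -0.5], [-2.8, 2.8]]
box [438.83 -83.59   0.02] 1.0914544977361813
 [[-1.2, 0.2], [0.1, 0.1], [1.3, -0.8], [-0.4, -0.4], [2.0, -0.5], [0.4, -0.7], [-0.3, -1.6], [0.1, 0.8], [-0.7, 2.2], [-1.0, 0.2], [1.9, 1.4], [-1.5, -5.6]]
[[-0.98  0.22  0.  ]
 [ 0.22  0.98  0.  ]
 [ 0.    0.   -1.  ]]
```

Emit:
{"method": "play_rows", "body": {
  "targets": [
    [[0, 0, 0], [0, 0, 0.13], 60],
    [[0, 0, 0], [0, 0, 0.13], 60],
    [[0, 0, 0], [0, 0, 0.13], 60],
    [[0, 0, 0], [0, 0, 0.13], 60],
    [[0, 0, 0], [0, 0, 0.13], 60]
  ],
  "squeeze": 40
}}

```text
time: 1.7
tool_pos: [116.5, 511.9, 256.3]
tool_rot: [-0.0, 0.426, 0.905, 0.0]
ft_force: [0.0, 0.8, 0.4]
gripper_width: 59.9
gripper_force: 0.0
```

```bash
cat >> h.py <<'E'
def goto(pos,rot,step=45,ang=8.0,p0=None,r0=None):
    """print rows from the present (or given) pose to pos, rot(Rotation)"""
    s=arm.sense();p0=np.array(s["tool_pos"] if p0 is None else p0);r0=R.from_quat(np.roll(s["tool_rot"],-1)) if r0 is None else r0
    d=np.array(pos)-p0;v=(r0.inv()*rot).as_rotvec()
    n=int(np.ceil(max(np.linalg.norm(d)/step,np.degrees(np.linalg.norm(v))/ang,1)))
    for i in range(n):
        print(np.round((r0*R.from_rotvec(v*i/n)).inv().apply(d/n),1).tolist(),np.round(v/n,4).tolist())
def tool(yaw,pitch=0):
    """pointing down, tool y at world angle yaw; pitch>0 tips box front up about tool x"""
    a=np.radians(yaw);y=np.array([np.cos(a),np.sin(a),0]);z=np.array([0,0,-1.]);x=np.cross(y,z)
    return R.from_rotvec(-np.radians(pitch)*np.cross([0,0,1],y)*1)*R.from_matrix(np.stack([x,y,z],1))
E
python3 - <<'E'
from h import *
from scipy.optimize import minimize
np.set_printoptions(precision=2,suppress=True)
def hull(cam,parts,p):
    a=p[2];M=np.array([[np.cos(a),-np.sin(a),0],[np.sin(a),np.cos(a),0],[0,0,1]]);m=np.zeros((384*4,512*4),np.uint8)
    for lo,hi in parts:
        q=np.array([[x,y,z] for x in(lo[0],hi[0]) for y in(lo[1],hi[1]) for z in(lo[2],hi[2])],float)@M.T+[p[0],p[1],0]
        u=cv2.convexHull(((proj(cam,q)+.5)*4).astype(np.float32)).astype(np.int32);cv2.fillConvexPoly(m,u,255)
    return cv2.resize(m,(512,384),interpolation=cv2.INTER_AREA)/255.
box=[((-65,-38,0),(65,38,55)),((-60,-34,50),(60,34,70)),((57,-31,55),(67,-27,98)),((57,27,55),(67,31,98)),((57,-31,93),(67,31,103))]
brd=[((160,-56,0),(172,56,205))]
for c in("side","top"): arm.read_camera(c)
def regs(q,k=2):
    o={}
    for c in("side","top"):
        for r in arm.silhouettes(q,c)[:k]: print(q,c,round(r["p"],2),np.array(r["uv"]),r["region"].sum())
        rr=arm.silhouettes(q,c)
        if rr:o[c]=rr[0]["region"]
    return o
B=regs("sachet_box");D=regs("backboard");Y=regs("bay")
np.savez("sil.npz",**{f"{n}_{c}":v for n,d in(("box",B),("brd",D),("bay",Y)) for c,v in d.items()})
for n,parts,sil,x0 in(("box",box,B,(439,-84,.02)),("brd",brd,D,(550,-81,-.19))):
  for cams in(("side","top"),("top",),("side",)):
    f=lambda p:sum(np.abs(hull(c,parts,p)-sil[c]).sum() for c in cams if c in sil)
    best=min((minimize(f,(x0[0],x0[1],y),method="Nelder-Mead",options=dict(initial_simplex=[(x0[0]-6,x0[1]-6,y-.06),(x0[0]+8,x0[1],y),(x0[0],x0[1]+8,y),(x0[0],x0[1],y+.08)])) for y in(x0[2]-.06,x0[2],x0[2]+.06)),key=lambda r:r.fun)
    print(n,cams,best.x,np.degrees(best.x[2]),best.fun,[sil[c].sum() for c in sil])
E
```

```text
sachet_box side 0.75 [275.8 215.6] 1003
sachet_box top 0.65 [255.4 211. ] 716
backboard side 0.87 [234.  144.8] 1030
backboard top 0.72 [266.9 138.7] 433
bay side 0.58 [233.4 155.3] 1417
bay side 0.5 [272.8 211.2] 1149
bay top 0.84 [257.8 140.2] 620
bay top 0.44 [254.3 211.9] 744Traceback (most recent call last):
  File "<stdin>", line 25, in <module>
  File "<stdin>", line 25, in <genexpr>
    res = _minimize_neldermead(fun, x0, args, callback, bounds=bounds,
                               **options)
    fxr = func(xr)
    fx = function(np.copy(x), *(wrapper_args + args))
  File "<stdin>", line 24, in <lambda>
  File "<stdin>", line 24, in <genexpr>
  File "<stdin>", line 8, in hull
  File "h.py", line 11, in proj
    m=arm.camera_model(cam);K=np.array(m["intrinsics"]);D=np.array(m["D"]);T=np.array(m["world_from_camera"])
ValueError: time passes only in moves, steps and waits
```

```bash
cat > c.py <<'E'
import re
s=open("h.py").read()
s=s.replace('def ray(','_M={}\ndef cm(c):\n    if c not in _M:_M[c]=arm.camera_model(c)\n    return _M[c]\ndef ray(',1).replace("m=arm.camera_model(cam)","m=cm(cam)")
s+='''
def hull(cam,parts,p):
    a=p[2];M=np.array([[np.cos(a),-np.sin(a),0],[np.sin(a),np.cos(a),0],[0,0,1]]);m=np.zeros((384*4,512*4),np.uint8)
    for lo,hi in parts:
        q=np.array([[x,y,z] for x in(lo[0],hi[0]) for y in(lo[1],hi[1]) for z in(lo[2],hi[2])],float)@M.T+[p[0],p[1],0]
        u=cv2.convexHull(((proj(cam,q)+.5)*4).astype(np.float32)).astype(np.int32);cv2.fillConvexPoly(m,u,255)
    return cv2.resize(m,(512,384),interpolation=cv2.INTER_AREA)/255.
BOX=[((-65,-38,0),(65,38,55)),((-60,-34,50),(60,34,70)),((57,-31,55),(67,-27,98)),((57,27,55),(67,31,98)),((57,-31,93),(67,31,103))]
BRD=[((160,-56,0),(172,56,205))]
BAY=BRD+[((-6,-46,0),(6,46,10)),((0,42,0),(160,48,26)),((0,-48,0),(160,-42,26))]
def edges(cam,parts,p,img,col):
    a=p[2];M=np.array([[np.cos(a),-np.sin(a),0],[np.sin(a),np.cos(a),0],[0,0,1]])
    for lo,hi in parts:
        q=np.array([[x,y,z] for x in(lo[0],hi[0]) for y in(lo[1],hi[1]) for z in(lo[2],hi[2])],float)@M.T+[p[0],p[1],0]
        u=proj(cam,q)
        for i in range(8):
            for b in(1,2,4):
                if not i&b: cv2.line(img,*[tuple(int(v) for v in (u[j]+.5)*6*16) for j in(i,i|b)],col,1,cv2.LINE_AA,4)
'''
open("h.py","w").write(s)
E
python3 c.py
python3 - <<'E'
from h import *
from scipy.optimize import minimize
np.set_printoptions(precision=2,suppress=True)
Z=np.load("sil.npz");res={}
for n,parts,x0 in(("box",BOX,(439,-84,.02)),("brd",BRD,(550,-81,-.17)),("bay",BAY,(550,-81,-.17))):
  for cams in(("top",),("side",),("side","top")):
    f=lambda p:sum(np.abs(hull(c,parts,p)-Z[n+"_"+c]).sum() for c in cams)
    best=min((minimize(f,(x0[0],x0[1],y),method="Nelder-Mead",options=dict(maxfev=120,initial_simplex=[(x0[0]-6,x0[1]-6,y-.06),(x0[0]+8,x0[1],y),(x0[0],x0[1]+8,y),(x0[0],x0[1],y+.08)])) for y in(x0[2]-.04,x0[2]+.04)),key=lambda r:r.fun)
    print(n,cams,best.x,np.degrees(best.x[2]),best.fun);res[n]=best.x
out=[]
for c,(a,b,w,h) in(("top",(230,118,62,98)),("side",(214,120,70,98))):
    g=cv2.resize(cv2.imread(f"pics/{c}0.png"),None,fx=6,fy=6,interpolation=cv2.INTER_CUBIC)
    edges(c,BOX[:1]+BOX[-1:],res["box"],g,(255,255,0));edges(c,BAY,res["bay"],g,(0,255,0));edges(c,BRD,res["brd"],g,(255,0,255))
    out.append(g[b*6:(b+h)*6,a*6:(a+w)*6])
cv2.imwrite("pics/ov.png",np.hstack(out))
E
```

```text
box ('top',) [439.53 -80.54   0.05] 2.687031016747871 43.7921568627451
box ('side',) [440.2  -80.68  -0.  ] -0.20136212884148977 166.3529411764706
box ('side', 'top') [439.7  -79.97   0.02] 1.2149484298659385 223.0941176470588
brd ('top',) [551.82 -77.88  -0.2 ] -11.176016535926191 77.16078431372549
brd ('side',) [554.1  -83.59  -0.16] -9.299692743866554 99.82352941176471
brd ('side', 'top') [552.32 -81.01  -0.18] -10.155881754682635 184.15686274509804
bay ('top',) [550.64 -79.08  -0.19] -10.807983502050796 218.4862745098039
bay ('side',) [554.1  -84.09  -0.16] -9.13442488855773 194.07450980392156
bay ('side', 'top') [552.07 -80.93  -0.18] -10.312764686230055 447.72156862745095
```

View pics/ov.png

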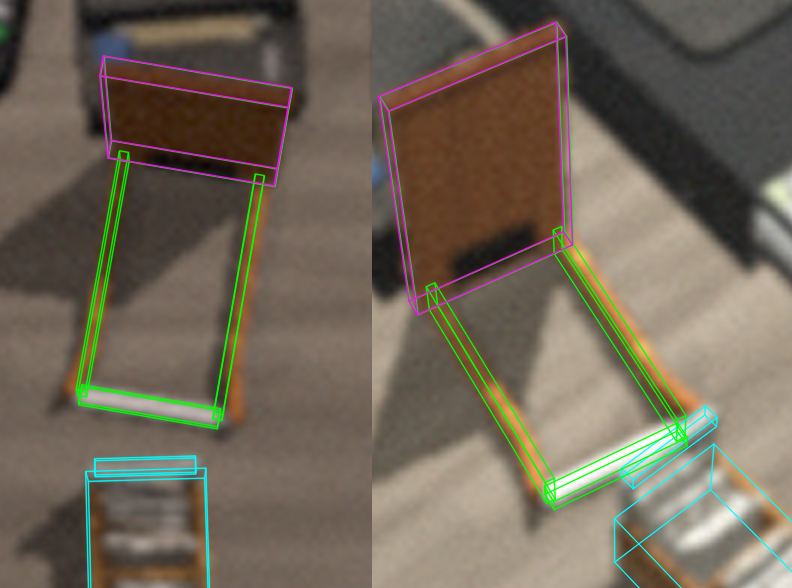

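Run:
```python
from h import *
goto((501.5,-79.5,170),tool(2),step=48)
print(arm.tcp_to_tips)
```

```text
[-46.7, -5.6, 5.8] [0.0, -0.0, 0.0442]
[-46.9, -3.6, 5.8] [0.0, -0.0, 0.0442]
[-47.0, -1.5, 5.8] [0.0, -0.0, 0.0442]
[-47.0, 0.6, 5.8] [0.0, -0.0, 0.0442]
[-47.0, 2.7, 5.8] [0.0, -0.0, 0.0442]
[-46.8, 4.7, 5.8] [0.0, -0.0, 0.0442]
[-46.6, 6.8, 5.8] [0.0, -0.0, 0.0442]
[-46.2, 8.8, 5.8] [0.0, -0.0, 0.0442]
[-45.8, 10.9, 5.8] [0.0, -0.0, 0.0442]
[-45.3, 12.9, 5.8] [0.0, -0.0, 0.0442]
[-44.6, 14.9, 5.8] [0.0, -0.0, 0.0442]
[-43.9, 16.8, 5.8] [0.0, -0.0, 0.0442]
[-43.2, 18.7, 5.8] [0.0, -0.0, 0.0442]
[-42.3, 20.6, 5.8] [0.0, -0.0, 0.0442]
[-41.3, 22.5, 5.8] [0.0, -0.0, 0.0442]
25.0
```

Emit:
{"method": "play_rows", "body": {
  "targets": [
    [[-46.7, -5.6, 4], [0, 0, 0.0442], 60],
    [[-46.9, -3.6, 4], [0, 0, 0.0442], 60],
    [[-47, -1.5, 4], [0, 0, 0.0442], 60],
    [[-47, 0.6, 4], [0, 0, 0.0442], 60],
    [[-47, 2.7, 4], [0, 0, 0.0442], 60]
  ]
}}

```text
time: 2.9
tool_pos: [245.3, 313.3, 236.3]
tool_rot: [0.0, 0.521, 0.854, 0.0]
ft_force: [1.0, 0.4, 0.1]
gripper_width: 60.2
gripper_force: 0.0
```

Emit:
{"method": "play_rows", "body": {
  "targets": [
    [[-46.8, 4.7, 4], [0, 0, 0.0442], 60],
    [[-46.6, 6.8, 4], [0, 0, 0.0442], 60],
    [[-46.2, 8.8, 4], [0, 0, 0.0442], 60],
    [[-45.8, 10.9, 4], [0, 0, 0.0442], 60],
    [[-45.3, 12.9, 4], [0, 0, 0.0442], 60]
  ]
}}

```text
time: 3.4
tool_pos: [373.8, 115.7, 216.5]
tool_rot: [0.0, 0.612, 0.791, 0.001]
ft_force: [0.4, 1.0, 0.0]
gripper_width: 59.6
gripper_force: 0.0
```

Emit:
{"method": "play_rows", "body": {
  "targets": [
    [[-44.6, 14.9, 8], [0, 0, 0.0442], 60],
    [[-43.9, 16.8, 8], [0, 0, 0.0442], 60],
    [[-43.2, 18.7, 10], [0, 0, 0.0442], 60],
    [[-42.3, 20.6, 10], [0, 0, 0.0442], 60],
    [[-41.3, 22.5, 10], [0, 0, 0.0442], 60]
  ]
}}

```text
time: 3.9
tool_pos: [502.0, -81.6, 170.0]
tool_rot: [0.0, 0.696, 0.718, 0.0]
ft_force: [0.4, 0.5, 0.5]
gripper_width: 59.9
gripper_force: 0.0
```

Run:
```python
from h import *
s=arm.sense();print(np.round(s["tool_pos"],1),s["tool_rot"],s["time"],s["ft_force"],s["joint_positions"])
goto((501.5,-79.5,106),tool(2),step=20)
out=[]
for c,(a,b,w,h) in(("top",(220,150,66,90)),("side",(222,140,66,90))):
    g=cv2.resize(arm.read_camera(c),None,fx=6,fy=6,interpolation=cv2.INTER_CUBIC)
    out.append(g[b*6:(b+h)*6,a*6:(a+w)*6])
cv2.imwrite("pics/p1.png",np.hstack(out))
```

```text
[502.  -81.6 170. ] [1.93822563e-04 6.95701451e-01 7.18330971e-01 2.62229904e-04] 3.9 [0.38547596 0.4813508  0.51877721] [-2.33945018e-01  4.98383771e-02  1.57625316e+00  2.53664081e-04
  1.51490013e+00 -2.65963455e-01]
[0.5, -0.1, 16.0] [0.0002, -0.0, -0.0007]
[0.5, -0.1, 16.0] [0.0002, -0.0, -0.0007]
[0.5, -0.1, 16.0] [0.0002, -0.0, -0.0007]
[0.5, -0.1, 16.0] [0.0002, -0.0, -0.0007]
```

View pics/p1.png

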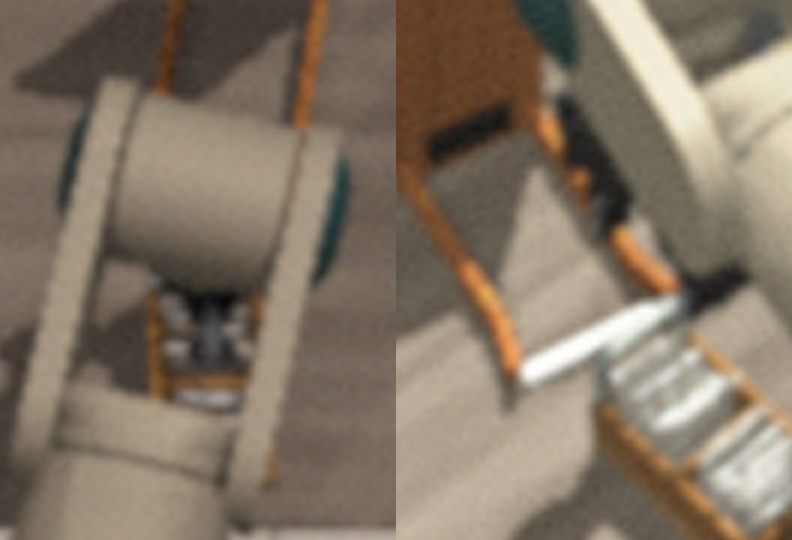

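The picture shows the fingers over the box's middle (finger column about 210 in the top crop, box walls 155–262). Descending to the bar.

Emit:
{"method": "play_rows", "body": {
  "targets": [
    [[-0.5, 0, 16], [0, 0, 0], 60],
    [[-0.5, 0, 16], [0, 0, 0], 60],
    [[0, 0, 16], [0, 0, 0], 60],
    [[0, 0, 10], [0, 0, 0], 60],
    [[0, 0, 6], [0, 0, 0], 60]
  ]
}}

```text
time: 4.5
tool_pos: [501.0, -80.3, 105.7]
tool_rot: [-0.0, 0.695, 0.719, -0.0]
ft_force: [0.5, 0.4, -0.0]
gripper_width: 60.2
gripper_force: 0.0
```

Emit:
{"method": "play_rows", "body": {
  "targets": [
    [[0, 0, 0], [0, 0, 0], 5],
    [[0, 0, 0], [0, 0, 0], 5],
    [[0, 0, 0], [0, 0, 0], 5],
    [[0, 0, 0], [0, 0, 0], 5],
    [[0, 0, 0], [0, 0, 0], 5]
  ],
  "squeeze": 50
}}

```text
time: 5.0
tool_pos: [501.4, -80.8, 107.2]
tool_rot: [0.0, 0.695, 0.719, 0.0]
ft_force: [-4.2, -0.0, 5.8]
gripper_width: 8.1
gripper_force: 48.8
```

```bash
cat >> h.py <<'E'
DO=np.array([551,-82.]);DY=-11.
def tcp(sr,th,yaw,lat=0,off=8,box=None):
    """TCP pose for rear edge at dock (sr,lat) (or world box rear), pitch th deg, yaw deg"""
    t=np.radians(th);a=np.radians(yaw);u=np.array([np.cos(a),np.sin(a)])
    d=np.radians(DY);U=np.array([np.cos(d),np.sin(d)]);N=np.array([-np.sin(d),np.cos(d)])
    rear=DO+sr*U+lat*N if box is None else np.array(box)
    bar=np.r_[rear+u*(127*np.cos(t)-98*np.sin(t)),127*np.sin(t)+98*np.cos(t)]
    rot=tool(yaw,th);return bar-off*rot.as_matrix()[:,2],rot
E
python3 - <<'E'
from h import *
s=arm.sense();print(s["gripper_width"],s["ft_force"])
a=np.radians(2);b=np.array([501.5,-80.5])-127*np.array([np.cos(a),np.sin(a)])
A=tcp(0,0,2,box=b);B=tcp(0,7,2,box=b);print(A[0],B[0],B[1].as_matrix()[:,2])
goto(*B,step=5,ang=1.5,p0=A[0],r0=A[1])
print()
C=tcp(-140,7,-11);print(C[0]);goto(*C,step=7,ang=3,p0=B[0],r0=B[1])
print()
D=tcp(-109,7,-11);print(D[0]);goto(*D,step=6,ang=3,p0=C[0],r0=C[1])
print()
E=tcp(-109,5.5,-11);print(E[0]);goto(*E,step=2,ang=.5,p0=D[0],r0=D[1])
E
```

```text
8.082071445900107 [-4.24982442 -0.03955127  5.76108904]
[501.5 -80.5 106. ] [487.64365691 -80.98387416 120.68729869] [ 0.1217951   0.00425318 -0.99254615]
[0.0, -2.8, -2.9] [-0.0244, 0.0, 0.0]
[0.0, -2.7, -3.0] [-0.0244, 0.0, 0.0]
[0.0, -2.6, -3.1] [-0.0244, 0.0, 0.0]
[0.0, -2.6, -3.1] [-0.0244, 0.0, 0.0]
[0.0, -2.5, -3.2] [-0.0244, 0.0, 0.0]

[524.6287927  -76.87395657 120.68729869]
[0.5, 6.1, 0.8] [-0.0, -0.0046, 0.0375]
[0.7, 6.1, 0.8] [-0.0, -0.0046, 0.0375]
[0.9, 6.1, 0.7] [-0.0, -0.0046, 0.0375]
[1.2, 6.0, 0.7] [-0.0, -0.0046, 0.0375]
[1.4, 6.0, 0.7] [-0.0, -0.0046, 0.0375]
[1.6, 5.9, 0.7] [-0.0, -0.0046, 0.0375]

[555.05923539 -82.78903543 120.68729869]
[0.0, 5.1, 0.6] [0.0, 0.0, 0.0]
[0.0, 5.1, 0.6] [0.0, 0.0, 0.0]
[0.0, 5.1, 0.6] [0.0, 0.0, 0.0]
[0.0, 5.1, 0.6] [0.0, 0.0, 0.0]
[0.0, 5.1, 0.6] [0.0, 0.0, 0.0]
[0.0, 5.1, 0.6] [0.0, 0.0, 0.0]

[558.12236038 -83.38444661 117.6844076 ]
[0.0, 0.7, 0.8] [0.0065, 0.0, -0.0]
[0.0, 0.7, 0.8] [0.0065, 0.0, -0.0]
[0.0, 0.7, 0.8] [0.0065, 0.0, -0.0]
[0.0, 0.7, 0.8] [0.0065, 0.0, -0.0]
```

Emit:
{"method": "play_rows", "body": {
  "targets": [
    [[0, -2.8, -2.9], [-0.0244, 0, 0], 5],
    [[0, -2.7, -3], [-0.0244, 0, 0], 5],
    [[0, -2.6, -3.1], [-0.0244, 0, 0], 5],
    [[0, -2.6, -3.1], [-0.0244, 0, 0], 5],
    [[0, -2.5, -3.2], [-0.0244, 0, 0], 5]
  ]
}}

```text
time: 5.5
tool_pos: [487.1, -81.2, 121.4]
tool_rot: [0.043, 0.694, 0.718, 0.045]
ft_force: [3.3, -0.1, -1.5]
gripper_width: 8.0
gripper_force: 49.4
```

Run:
```python
from h import *
out=[]
for c,(a,b,w,h) in(("top",(220,150,66,90)),("side",(222,140,66,90))):
    g=cv2.resize(arm.read_camera(c),None,fx=6,fy=6,interpolation=cv2.INTER_CUBIC)
    out.append(g[b*6:(b+h)*6,a*6:(a+w)*6])
cv2.imwrite("pics/p2.png",np.hstack(out))
s=arm.sense();print(s["tool_pos"],s["gripper_width"],s["gripper_force"],s["ft_force"],s["torque"])
```

```text
[486.85381167 -81.20052502 121.39188532] 7.798864412175533 49.468122124671936 [ 3.25169621 -0.22502864 -2.10940318] [-0.04480782 -0.37661434  0.03249908]
```

View pics/p2.png

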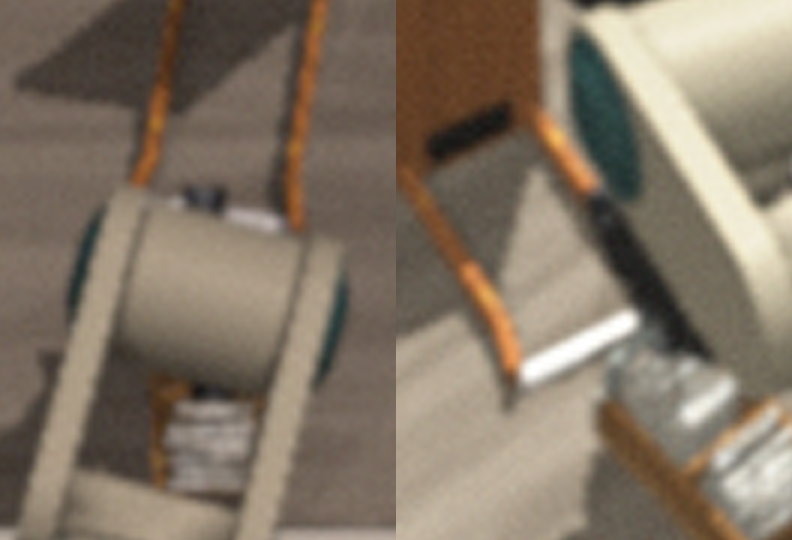

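The front end looks raised with the bar held, and the wrist carries about half the box's weight. Next: turn and drag towards the dock.

Emit:
{"method": "play_rows", "body": {
  "targets": [
    [[0.5, 6.1, 0.8], [0, -0.0046, 0.0375], 5],
    [[0.7, 6.1, 0.8], [0, -0.0046, 0.0375], 5],
    [[0.9, 6.1, 0.7], [0, -0.0046, 0.0375], 5],
    [[1.2, 6, 0.7], [0, -0.0046, 0.0375], 5],
    [[1.4, 6, 0.7], [0, -0.0046, 0.0375], 5]
  ]
}}

```text
time: 6.1
tool_pos: [516.8, -77.6, 119.2]
tool_rot: [0.044, 0.759, 0.649, 0.038]
ft_force: [-1.4, -0.8, -4.2]
gripper_width: 8.2
gripper_force: 49.4
```

Emit:
{"method": "play_rows", "body": {
  "targets": [
    [[1.6, 5.9, 0.7], [0, -0.0046, 0.0375], 5],
    [[0, 0, 0], [0, 0, 0], 5],
    [[0, 0, 0], [0, 0, 0], 5]
  ]
}}

```text
time: 6.4
tool_pos: [523.3, -76.9, 119.9]
tool_rot: [0.046, 0.77, 0.635, 0.038]
ft_force: [-0.2, 0.7, -4.4]
gripper_width: 8.0
gripper_force: 49.2
```

Run:
```python
from h import *
out=[]
for c,(a,b,w,h) in(("top",(220,150,66,90)),("side",(222,140,66,90))):
    g=cv2.resize(arm.read_camera(c),None,fx=6,fy=6,interpolation=cv2.INTER_CUBIC)
    out.append(g[b*6:(b+h)*6,a*6:(a+w)*6])
    print([(round(r["p"],2),np.round(r["uv"],1),np.round(at_z(c,r["uv"],z),1)) for q,z in(("box_rear",0),("box_front",16),("bar_mid",113),("bay",0)) for r in arm.spot_point(q,c)[:1]])
cv2.imwrite("pics/p3.png",np.hstack(out))
s=arm.sense();print(s["tool_pos"],s["gripper_width"],s["gripper_force"],s["ft_force"],s["torque"])
```

```text
[(0.82, array([250.6, 220.4]), array([414.7, -65.5,   0. ])), (0.81, array([255.6, 187.4]), array([541.9, -85.8,  16. ])), (0.7, array([253.7, 190.2]), array([518.2, -79.1, 113. ]))]
[(0.82, array([275.5, 229.2]), array([407.7, -59.5,   0. ])), (0.72, array([253.2, 200.2]), array([539.4, -66.3,  16. ])), (0.95, array([257.3, 185.3]), array([533. , -79.5, 113. ])), (0.93, array([254.2, 200.7]), array([542.4, -73.4,   0. ]))]
[524.12113931 -77.05296695 120.96196535] 8.032285703144641 49.15213108062744 [-1.04105131  0.27221297 -4.20566074] [-0.03143703  0.26285214  0.05335082]
```

View pics/p3.png

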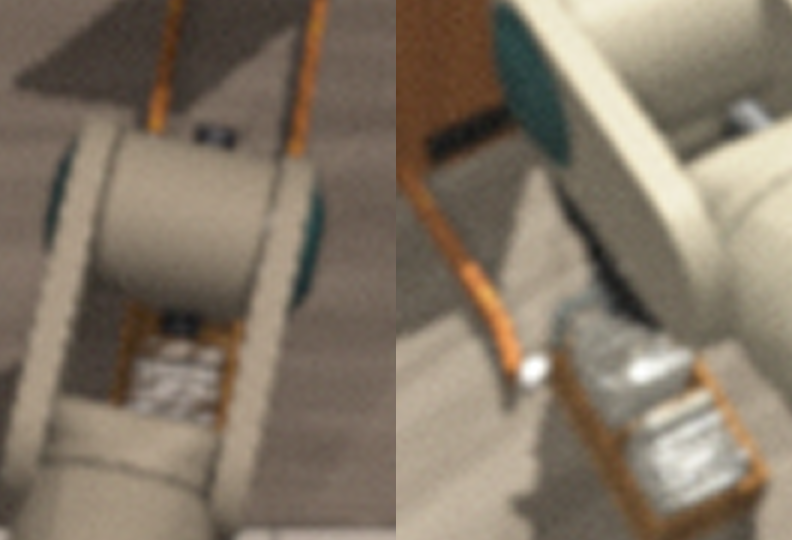

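Emit:
{"method": "play_rows", "body": {
  "targets": [
    [[0, 5.1, 0.6], [0, 0, 0], 5],
    [[0, 5.1, 0.6], [0, 0, 0], 5],
    [[0, 5.1, 0.6], [0, 0, 0], 5]
  ]
}}

```text
time: 7.2
tool_pos: [539.9, -80.1, 121.1]
tool_rot: [0.047, 0.77, 0.635, 0.039]
ft_force: [-1.5, -0.3, -3.6]
gripper_width: 8.4
gripper_force: 49.1
```

Emit:
{"method": "play_rows", "body": {
  "targets": [
    [[0, 5.1, 0.6], [0, 0, 0], 5],
    [[0, 5.1, 0.6], [0, 0, 0], 5],
    [[0, 5.1, 0.6], [0, 0, 0], 5],
    [[0, 0, 0], [0, 0, 0], 5]
  ]
}}

```text
time: 7.6
tool_pos: [555.3, -83.1, 121.3]
tool_rot: [0.048, 0.77, 0.635, 0.039]
ft_force: [0.9, 0.5, -2.2]
gripper_width: 7.7
gripper_force: 49.3
```

Run:
```python
from h import *
out=[]
for c,(a,b,w,h) in(("top",(220,150,66,90)),("side",(222,140,66,90))):
    g=cv2.resize(arm.read_camera(c),None,fx=6,fy=6,interpolation=cv2.INTER_CUBIC)
    out.append(g[b*6:(b+h)*6,a*6:(a+w)*6])
    print([(round(r["p"],2),np.round(r["uv"],1),np.round(at_z(c,r["uv"],z),1)) for q,z in(("box_rear",0),("box_front",16),("bar_mid",113)) for r in arm.spot_point(q,c)[:1]])
cv2.imwrite("pics/p4.png",np.hstack(out))
s=arm.sense();print(s["tool_pos"],s["gripper_width"],s["gripper_force"],s["ft_force"],s["torque"])
```

```text
[(0.72, array([251.8, 214. ]), array([439.5, -70.3,   0. ])), (0.62, array([254. , 176.8]), array([583.7, -79.8,  16. ])), (0.67, array([254.4, 183.2]), array([544.1, -81.8, 113. ]))]
[(0.91, array([271.7, 223.2]), array([433.6, -64.2,   0. ])), (0.76, array([250.9, 178.3]), array([568.3, -80.2, 113. ]))]
[554.84022467 -83.01781863 121.75790777] 8.346414848120268 49.39141809940338 [ 1.84323286 -0.25293431 -1.36372563] [-0.06686235 -0.37903585  0.04608579]
```

View pics/p4.png

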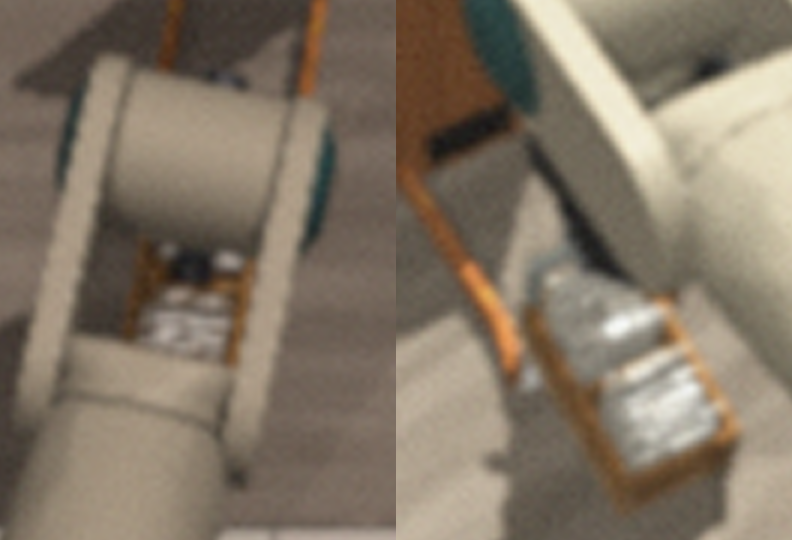

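Emit:
{"method": "play_rows", "body": {
  "targets": [
    [[0, 0.7, 0.8], [0.0065, 0, 0], 5],
    [[0, 0.7, 0.8], [0.0065, 0, 0], 5],
    [[0, 0.7, 0.8], [0.0065, 0, 0], 5],
    [[0, 0.7, 0.8], [0.0065, 0, 0], 5],
    [[0, 0, 0], [0, 0, 0], 5]
  ]
}}

```text
time: 8.5
tool_pos: [557.8, -83.7, 118.8]
tool_rot: [0.037, 0.771, 0.635, 0.031]
ft_force: [0.2, -0.4, 4.3]
gripper_width: 8.3
gripper_force: 50.0
```

Emit:
{"method": "play_rows", "body": {
  "targets": [
    [[0, 0, 0], [0, 0, 0], 30],
    [[0, 0, 0], [0, 0, 0], 40],
    [[0, 0, 0], [0, 0, 0], 50],
    [[0, 0, -20], [0, 0, 0], 50],
    [[0, 0, -40], [0.05, 0, 0], 50]
  ]
}}

```text
time: 9.0
tool_pos: [549.3, -81.8, 174.7]
tool_rot: [0.014, 0.772, 0.636, 0.012]
ft_force: [0.3, -0.2, -0.0]
gripper_width: 50.1
gripper_force: 0.0
```

Emit:
{"method": "play_rows", "body": {
  "targets": [
    [[0, -20, -40], [0.045, 0, 0], 50],
    [[0, -45, 0], [0, 0, 0], 40],
    [[0, -45, 0], [0, 0, 0], 40]
  ]
}}

```text
time: 9.3
tool_pos: [441.5, -60.9, 217.9]
tool_rot: [0.001, 0.772, 0.636, 0.001]
ft_force: [-1.0, -0.3, 0.2]
gripper_width: 40.0
gripper_force: 0.0
```

Run:
```python
from h import *
U=np.array([np.cos(np.radians(DY)),np.sin(np.radians(DY))]);N=np.array([-U[1],U[0]])
s=arm.sense();print(s["tool_pos"],s["gripper_width"],s["ft_force"],s["time"],s["joint_positions"])
p=DO-150*U;print(p)
goto((*p,200),tool(DY+90),step=45); print(); goto((*p,200),tool(DY-90),step=45)
```

```text
[441.46409533 -60.88513988 217.85685319] 40.01952155423276 [-0.96511259 -0.28853832  0.22835474] 9.3 [-2.20043668e-01 -1.63604485e-01  1.68452948e+00  1.65808763e-04
  1.61794281e+00 -2.73617323e-02]
[403.75592248 -53.37865069]
[0.0, -3.2, 1.5] [0.0002, 0.0002, -0.131]
[0.4, -3.2, 1.5] [0.0002, 0.0002, -0.131]
[0.8, -3.1, 1.5] [0.0002, 0.0002, -0.131]
[1.2, -3.0, 1.5] [0.0002, 0.0002, -0.131]
[1.6, -2.8, 1.5] [0.0002, 0.0002, -0.131]
[2.0, -2.5, 1.5] [0.0002, 0.0002, -0.131]
[2.3, -2.3, 1.5] [0.0002, 0.0002, -0.131]
[2.6, -1.9, 1.5] [0.0002, 0.0002, -0.131]
[2.8, -1.6, 1.5] [0.0002, 0.0002, -0.131]
[3.0, -1.2, 1.5] [0.0002, 0.0002, -0.131]
[3.1, -0.8, 1.5] [0.0002, 0.0002, -0.131]
[3.2, -0.4, 1.5] [0.0002, 0.0002, -0.131]

[0.0, -3.2, 1.5] [0.0002, -0.0002, 0.1308]
[-0.4, -3.2, 1.5] [0.0002, -0.0002, 0.1308]
[-0.8, -3.1, 1.5] [0.0002, -0.0002, 0.1308]
[-1.2, -3.0, 1.5] [0.0002, -0.0002, 0.1308]
[-1.6, -2.8, 1.5] [0.0002, -0.0002, 0.1308]
[-1.9, -2.6, 1.5] [0.0002, -0.0002, 0.1308]
[-2.3, -2.3, 1.5] [0.0002, -0.0002, 0.1308]
[-2.5, -2.0, 1.5] [0.0002, -0.0002, 0.1308]
[-2.8, -1.6, 1.5] [0.0002, -0.0002, 0.1308]
[-3.0, -1.2, 1.5] [0.0002, -0.0002, 0.1308]
[-3.1, -0.8, 1.5] [0.0002, -0.0002, 0.1308]
[-3.2, -0.4, 1.5] [0.0002, -0.0002, 0.1308]
```

Emit:
{"method": "play_rows", "body": {
  "targets": [
    [[0, -3.2, 0], [0, 0, 0.131], 40],
    [[-0.4, -3.2, 0], [0, 0, 0.131], 40],
    [[-0.8, -3.1, 0], [0, 0, 0.131], 40],
    [[-1.2, -3, 0], [0, 0, 0.131], 40],
    [[-1.6, -2.8, 0], [0, 0, 0.131], 40]
  ]
}}

```text
time: 9.8
tool_pos: [426.0, -57.7, 216.7]
tool_rot: [0.0, 0.936, 0.351, 0.0]
ft_force: [-0.2, 0.2, 0.7]
gripper_width: 39.8
gripper_force: 0.0
```

Emit:
{"method": "play_rows", "body": {
  "targets": [
    [[-1.9, -2.6, 0], [0, 0, 0.131], 40],
    [[-2.3, -2.3, 0], [0, 0, 0.131], 40],
    [[-2.5, -2, 0], [0, 0, 0.131], 40],
    [[-2.8, -1.6, 0], [0, 0, 0.131], 40],
    [[-3, -1.2, 0], [0, 0, 0.131], 40]
  ]
}}

```text
time: 10.3
tool_pos: [410.2, -54.5, 216.7]
tool_rot: [-0.0, 1.0, 0.031, 0.0]
ft_force: [1.0, -0.4, -0.3]
gripper_width: 40.1
gripper_force: 0.0
```

Emit:
{"method": "play_rows", "body": {
  "targets": [
    [[-3.1, -0.8, 0], [0, 0, 0.131], 40],
    [[-3.2, -0.4, 0], [0, 0, 0.131], 40],
    [[0, 0, 0], [0, 0, 0], 40]
  ]
}}

```text
time: 10.6
tool_pos: [403.9, -53.4, 216.7]
tool_rot: [-0.0, 0.995, -0.097, 0.0]
ft_force: [0.3, -1.1, 0.8]
gripper_width: 39.8
gripper_force: 0.0
```

Run:
```python
from h import *
U=np.array([np.cos(np.radians(DY)),np.sin(np.radians(DY))])
s=arm.sense();print(s["tool_pos"],s["gripper_width"],s["ft_force"],s["time"],s["joint_positions"])
p=DO-150*U
out=[]
for c,(a,b,w,h) in(("top",(220,150,66,90)),("side",(222,140,66,90))):
    g=cv2.resize(arm.read_camera(c),None,fx=6,fy=6,interpolation=cv2.INTER_CUBIC)
    out.append(g[b*6:(b+h)*6,a*6:(a+w)*6])
    print([(round(r["p"],2),np.round(r["uv"],1),np.round(at_z(c,r["uv"],z),1)) for q,z in(("box_rear",0),("box_front",12),("bar_mid",110)) for r in arm.spot_point(q,c)[:1]])
cv2.imwrite("pics/p5.png",np.hstack(out))
goto((*p,57),tool(DY-90),step=45)
```

```text
[403.86067144 -53.35529139 216.73695343] 39.750336229685736 [ 0.34471895 -1.11084471  0.76211353] 10.6 [-2.22137041e-01 -2.77090971e-01  1.78280170e+00  1.26129429e-04
  1.63527449e+00  1.54361817e+00]
[(0.73, array([248.3, 211.6]), array([449. , -56.7,   0. ])), (0.95, array([255. , 178.2]), array([578.8, -83.7,  12. ])), (0.87, array([254.3, 181.1]), array([552.4, -81.5, 110. ]))]
[(0.75, array([267.7, 218.6]), array([456.2, -64.9,   0. ])), (0.68, array([249. , 193.3]), array([573. , -73.9,  12. ])), (0.95, array([251., 181.]), array([561.1, -74.9, 110. ]))]
[-0.2, -0.0, 40.0] [-0.0, -0.0002, -0.0003]
[-0.2, -0.0, 40.0] [-0.0, -0.0002, -0.0003]
[-0.2, -0.0, 40.0] [-0.0, -0.0002, -0.0003]
[-0.1, -0.0, 40.0] [-0.0, -0.0002, -0.0003]
```

View pics/p5.png

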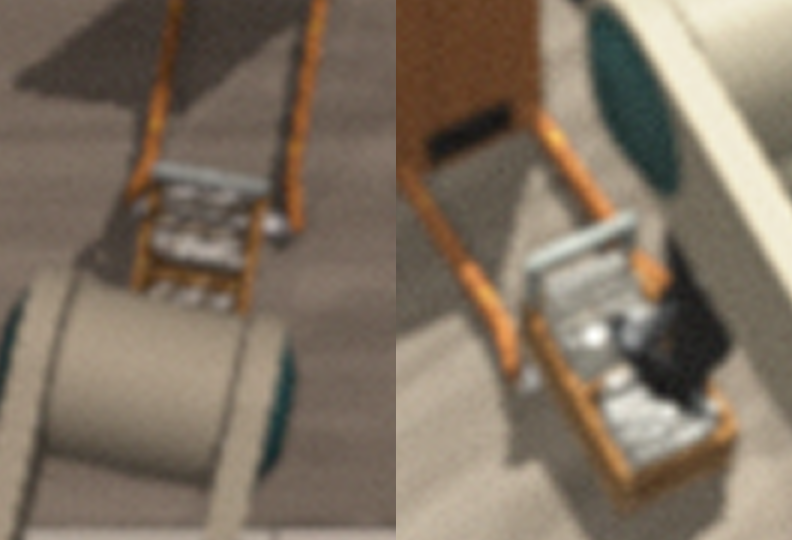

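Emit:
{"method": "play_rows", "body": {
  "targets": [
    [[0, 0, 40], [0, 0, 0], 40],
    [[0, 0, 40], [0, 0, 0], 40],
    [[0, 0, 40], [0, 0, 0], 40],
    [[0, 0, 39], [0, 0, 0], 40],
    [[0, 0, 0], [0, 0, 0], 40]
  ]
}}

```text
time: 11.5
tool_pos: [400.9, -52.7, 53.2]
tool_rot: [-0.001, 0.995, -0.097, -0.005]
ft_force: [-1.1, 0.5, 0.5]
gripper_width: 39.9
gripper_force: 0.0
```

Emit:
{"method": "play_rows", "body": {
  "targets": [
    [[5, 0, 0], [0, 0, 0], 40],
    [[5, 0, 0], [0, 0, 0], 40],
    [[3, 0, 0], [0, 0, 0], 40],
    [[3, 0, 0], [0, 0, 0], 40],
    [[3, 0, 0], [0, 0, 0], 40]
  ]
}}

```text
time: 12.0
tool_pos: [423.7, -57.3, 58.7]
tool_rot: [0.0, 0.995, -0.097, 0.001]
ft_force: [-0.1, -0.4, -0.3]
gripper_width: 39.8
gripper_force: 0.0
```

Emit:
{"method": "play_rows", "body": {
  "targets": [
    [[3, 0, 0], [0, 0, 0], 40],
    [[3, 0, 0], [0, 0, 0], 40],
    [[3, 0, 0], [0, 0, 0], 40]
  ]
}}

```text
time: 12.3
tool_pos: [430.9, -58.6, 57.8]
tool_rot: [-0.0, 0.995, -0.097, -0.001]
ft_force: [-9.7, 1.8, 7.3]
gripper_width: 40.0
gripper_force: 4.8
```

Emit:
{"method": "play_rows", "body": {
  "targets": [
    [[2, 0, 0], [0, 0, 0], 40],
    [[2, 0, 0], [0, 0, 0], 40],
    [[2, 0, 0], [0, 0, 0], 40]
  ]
}}

```text
time: 12.6
tool_pos: [436.7, -59.8, 57.7]
tool_rot: [-0.0, 0.995, -0.097, -0.002]
ft_force: [-8.6, 1.2, 6.0]
gripper_width: 39.9
gripper_force: 4.4
```

Emit:
{"method": "play_rows", "body": {
  "targets": [
    [[2, 0, 0], [0, 0, 0], 40],
    [[2, 0, 0], [0, 0, 0], 40],
    [[2, 0, 0], [0, 0, 0], 40]
  ]
}}

```text
time: 12.9
tool_pos: [442.5, -60.9, 57.7]
tool_rot: [-0.0, 0.995, -0.097, -0.002]
ft_force: [-8.2, 1.9, 6.5]
gripper_width: 40.1
gripper_force: 4.5
```

Emit:
{"method": "play_rows", "body": {
  "targets": [
    [[3, 0, 0], [0, 0, 0], 40],
    [[3, 0, 0], [0, 0, 0], 40],
    [[3, 0, 0], [0, 0, 0], 40],
    [[3, 0, 0], [0, 0, 0], 40]
  ]
}}

```text
time: 13.3
tool_pos: [454.1, -63.2, 57.6]
tool_rot: [-0.0, 0.995, -0.097, -0.002]
ft_force: [-9.4, 2.3, 6.6]
gripper_width: 39.7
gripper_force: 4.9
```

Emit:
{"method": "play_rows", "body": {
  "targets": [
    [[2.5, 0, 0], [0, 0, 0], 40],
    [[2.5, 0, 0], [0, 0, 0], 40],
    [[2.5, 0, 0], [0, 0, 0], 40],
    [[2.5, 0, 0], [0, 0, 0], 40]
  ]
}}

```text
time: 13.7
tool_pos: [463.6, -65.0, 57.5]
tool_rot: [-0.0, 0.995, -0.097, -0.002]
ft_force: [-11.5, 1.8, 7.7]
gripper_width: 40.0
gripper_force: 5.7
```

Emit:
{"method": "play_rows", "body": {
  "targets": [
    [[2, 0, -0.7], [0, 0, 0], 40],
    [[2, 0, -0.7], [0, 0, 0], 40],
    [[2, 0, -0.7], [0, 0, 0], 40]
  ]
}}

```text
time: 14.0
tool_pos: [469.4, -66.2, 59.7]
tool_rot: [-0.0, 0.995, -0.097, -0.002]
ft_force: [-11.9, 1.6, 8.9]
gripper_width: 40.0
gripper_force: 6.2
```

Emit:
{"method": "play_rows", "body": {
  "targets": [
    [[2, 0, -0.7], [0, 0, 0], 40],
    [[2, 0, -0.7], [0, 0, 0], 40],
    [[2, 0, -0.7], [0, 0, 0], 40]
  ]
}}

```text
time: 14.3
tool_pos: [475.4, -67.4, 62.2]
tool_rot: [-0.0, 0.995, -0.097, -0.002]
ft_force: [-14.3, 2.4, 10.6]
gripper_width: 39.7
gripper_force: 6.7
```

Emit:
{"method": "play_rows", "body": {
  "targets": [
    [[-2, 0, -2], [0, 0, 0], 40],
    [[-1, 0, -4], [0, 0, 0], 40],
    [[0, 0, -4], [0, 0, 0], 40]
  ]
}}

```text
time: 14.6
tool_pos: [474.0, -67.2, 72.4]
tool_rot: [0.0, 0.995, -0.097, 0.001]
ft_force: [-0.3, 0.1, -0.1]
gripper_width: 39.9
gripper_force: 0.0
```

Run:
```python
from h import *
out=[]
for c,(a,b,w,h) in(("top",(220,140,66,90)),("side",(222,120,66,90))):
    g=cv2.resize(arm.read_camera(c),None,fx=6,fy=6,interpolation=cv2.INTER_CUBIC)
    out.append(g[b*6:(b+h)*6,a*6:(a+w)*6])
cv2.imwrite("pics/p6.png",np.hstack(out))
s=arm.sense();print(s["tool_pos"],s["ft_force"])
```

```text
[474.57030545 -67.31685877  72.98728712] [ 0.36290508 -0.16742206  0.3012302 ]
```

View pics/p6.png

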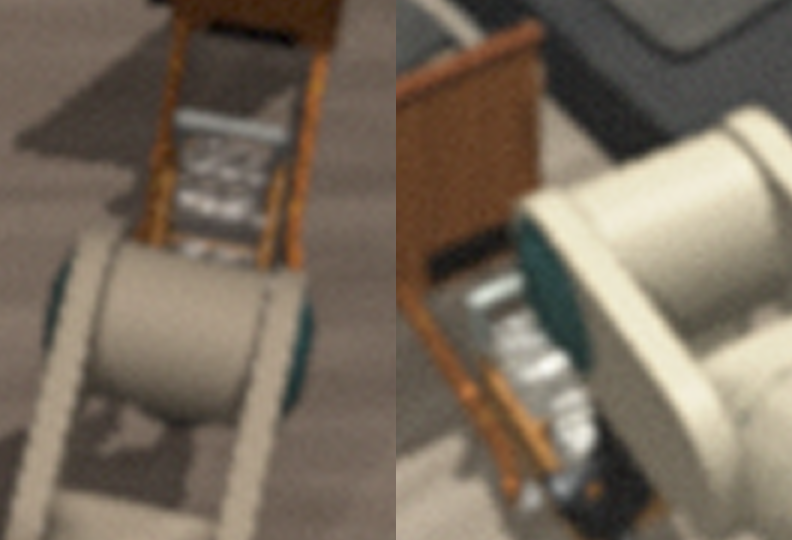

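Emit:
{"method": "play_rows", "body": {
  "targets": [
    [[-3, 0, 4], [0, 0, 0], 40],
    [[0, 0, 6], [0, 0, 0], 40],
    [[3, 0, 0], [0, 0, 0], 40],
    [[2, 0, -1], [0, 0, 0], 40],
    [[2, 0, -2], [0, 0, 0], 40]
  ]
}}

```text
time: 15.2
tool_pos: [478.2, -68.0, 65.1]
tool_rot: [-0.0, 0.995, -0.097, 0.0]
ft_force: [0.7, 0.1, 0.1]
gripper_width: 40.0
gripper_force: 0.0
```

Emit:
{"method": "play_rows", "body": {
  "targets": [
    [[1.5, 0, -2.5], [0, 0, 0], 40],
    [[1.5, 0, -2.5], [0, 0, 0], 40]
  ]
}}

```text
time: 15.4
tool_pos: [481.2, -68.6, 70.6]
tool_rot: [0.0, 0.995, -0.097, 0.001]
ft_force: [-0.1, 0.2, 0.4]
gripper_width: 40.1
gripper_force: 0.0
```

Emit:
{"method": "play_rows", "body": {
  "targets": [
    [[2, 0, 1], [0, 0, 0], 40],
    [[2, 0, 1], [0, 0, 0], 40],
    [[2, 0, 0], [0, 0, 0], 40]
  ]
}}

```text
time: 15.7
tool_pos: [486.4, -69.6, 67.8]
tool_rot: [-0.0, 0.995, -0.097, -0.0]
ft_force: [-4.1, 1.2, 1.6]
gripper_width: 40.2
gripper_force: 1.8
```

Emit:
{"method": "play_rows", "body": {
  "targets": [
    [[2, 0, 0], [0, 0, 0], 40],
    [[2, 0, 0], [0, 0, 0], 40]
  ]
}}

```text
time: 15.9
tool_pos: [490.2, -70.3, 67.5]
tool_rot: [-0.0, 0.995, -0.097, -0.001]
ft_force: [-2.0, -0.0, -0.7]
gripper_width: 40.0
gripper_force: 1.2
```

Emit:
{"method": "play_rows", "body": {
  "targets": [
    [[3, 0, 0.4], [0, 0, 0], 40],
    [[3, 0, 0.4], [0, 0, 0], 40],
    [[3, 0, 0.4], [0, 0, 0], 40],
    [[3, 0, 0.4], [0, 0, 0], 40]
  ]
}}

```text
time: 16.3
tool_pos: [502.7, -72.8, 66.4]
tool_rot: [-0.0, 0.995, -0.097, 0.0]
ft_force: [-3.1, 1.2, -2.7]
gripper_width: 40.1
gripper_force: 1.3
```

Emit:
{"method": "play_rows", "body": {
  "targets": [
    [[3, 0, 0.4], [0, 0, 0], 40],
    [[3, 0, 0.4], [0, 0, 0], 40],
    [[3, 0, 0.4], [0, 0, 0], 40],
    [[3, 0, 0.4], [0, 0, 0], 40]
  ]
}}

```text
time: 16.7
tool_pos: [514.5, -75.1, 65.0]
tool_rot: [0.0, 0.995, -0.097, 0.0]
ft_force: [-3.1, 0.7, -1.4]
gripper_width: 40.0
gripper_force: 1.3
```

Emit:
{"method": "play_rows", "body": {
  "targets": [
    [[3, 0, 0.4], [0, 0, 0], 40],
    [[3, 0, 0.4], [0, 0, 0], 40],
    [[3, 0, 0.4], [0, 0, 0], 40],
    [[3, 0, 0.4], [0, 0, 0], 40]
  ]
}}

```text
time: 17.1
tool_pos: [526.3, -77.4, 63.4]
tool_rot: [-0.0, 0.995, -0.097, 0.001]
ft_force: [-3.0, 0.8, -1.4]
gripper_width: 39.7
gripper_force: 1.3
```

Emit:
{"method": "play_rows", "body": {
  "targets": [
    [[3, 0, 0.4], [0, 0, 0], 40],
    [[3, 0, 0.4], [0, 0, 0], 40],
    [[3, 0, 0.4], [0, 0, 0], 40],
    [[3, 0, 0.4], [0, 0, 0], 40]
  ]
}}

```text
time: 17.5
tool_pos: [538.1, -79.8, 62.0]
tool_rot: [0.0, 0.995, -0.097, 0.001]
ft_force: [-3.3, 2.0, 1.0]
gripper_width: 40.3
gripper_force: 1.8
```

Emit:
{"method": "play_rows", "body": {
  "targets": [
    [[2, 0, 0.4], [0, 0, 0], 40],
    [[2, 0, 0.4], [0, 0, 0], 40],
    [[2, 0, 0.4], [0, 0, 0], 40],
    [[2, 0, 0.4], [0, 0, 0], 40]
  ]
}}

```text
time: 17.9
tool_pos: [546.0, -81.3, 61.0]
tool_rot: [0.0, 0.995, -0.097, 0.001]
ft_force: [-6.7, 1.5, 6.5]
gripper_width: 39.8
gripper_force: 3.5
```

Emit:
{"method": "play_rows", "body": {
  "targets": [
    [[2, 0, 0.4], [0, 0, 0], 40],
    [[2, 0, 0.4], [0, 0, 0], 40]
  ]
}}

```text
time: 18.1
tool_pos: [550.1, -82.1, 60.3]
tool_rot: [0.0, 0.995, -0.097, 0.001]
ft_force: [-1.3, 0.2, -1.5]
gripper_width: 40.0
gripper_force: 0.9
```

Emit:
{"method": "play_rows", "body": {
  "targets": [
    [[1.5, 0, 0], [0, 0, 0], 40],
    [[1.5, 0, 0], [0, 0, 0], 40],
    [[1.5, 0, 0], [0, 0, 0], 40]
  ]
}}

```text
time: 18.4
tool_pos: [554.0, -82.8, 59.6]
tool_rot: [-0.0, 0.995, -0.097, 0.0]
ft_force: [-5.4, 0.7, 2.5]
gripper_width: 40.2
gripper_force: 2.8
```

Emit:
{"method": "play_rows", "body": {
  "targets": [
    [[1, 0, 0], [0, 0, 0], 40],
    [[1, 0, 0], [0, 0, 0], 40],
    [[1, 0, 0], [0, 0, 0], 40]
  ]
}}

```text
time: 18.7
tool_pos: [556.9, -83.4, 59.6]
tool_rot: [-0.0, 0.995, -0.097, 0.0]
ft_force: [-4.9, -0.0, 2.1]
gripper_width: 40.1
gripper_force: 2.8
```

Emit:
{"method": "play_rows", "body": {
  "targets": [
    [[1, 0, 0], [0, 0, 0], 40],
    [[1, 0, 0], [0, 0, 0], 40],
    [[1, 0, 0], [0, 0, 0], 40]
  ]
}}

```text
time: 19.0
tool_pos: [559.9, -84.0, 59.6]
tool_rot: [-0.0, 0.995, -0.097, 0.0]
ft_force: [-5.6, 0.8, 3.1]
gripper_width: 40.2
gripper_force: 2.8
```

Emit:
{"method": "play_rows", "body": {
  "targets": [
    [[1, 0, 0], [0, 0, 0], 40],
    [[1, 0, 0], [0, 0, 0], 40]
  ]
}}

```text
time: 19.2
tool_pos: [561.8, -84.4, 59.5]
tool_rot: [-0.0, 0.995, -0.097, 0.0]
ft_force: [-5.5, 0.2, 3.0]
gripper_width: 40.0
gripper_force: 2.8
```

Emit:
{"method": "play_rows", "body": {
  "targets": [
    [[1, 0, 0], [0, 0, 0], 40],
    [[1, 0, 0], [0, 0, 0], 40],
    [[1, 0, 0], [0, 0, 0], 40]
  ]
}}

```text
time: 19.5
tool_pos: [563.9, -84.8, 59.6]
tool_rot: [-0.0, 0.995, -0.097, -0.001]
ft_force: [-12.4, 2.7, 7.7]
gripper_width: 40.1
gripper_force: 6.4
```

Emit:
{"method": "play_rows", "body": {
  "targets": [
    [[1, 0, 0], [0, 0, 0], 40],
    [[1, 0, 0], [0, 0, 0], 40]
  ]
}}

```text
time: 19.7
tool_pos: [565.2, -85.1, 59.6]
tool_rot: [-0.0, 0.995, -0.097, -0.002]
ft_force: [-17.4, 2.6, 11.6]
gripper_width: 40.2
gripper_force: 8.7
```

Emit:
{"method": "play_rows", "body": {
  "targets": [
    [[-1, 0, 0], [0, 0, 0], 40],
    [[-2, 0, 0], [0, 0, 0], 40],
    [[-5, 0, 0], [0, 0, 0], 40],
    [[-20, 0, 0], [0, 0, 0], 40],
    [[-20, 0, -20], [0, 0, 0], 40]
  ]
}}

```text
time: 20.2
tool_pos: [517.9, -75.7, 77.1]
tool_rot: [-0.0, 0.995, -0.097, -0.001]
ft_force: [0.1, 0.0, -0.5]
gripper_width: 40.2
gripper_force: 0.0
```

Emit:
{"method": "play_rows", "body": {
  "targets": [
    [[-40, 0, -25], [0, 0, 0], 40],
    [[-40, 0, -25], [0, 0, 0], 40],
    [[-40, 0, -25], [0, 0, 0], 40],
    [[0, 0, -25], [0, 0, 0], 40],
    [[0, 0, 0], [0, 0, 0], 40]
  ]
}}

```text
time: 20.7
tool_pos: [403.0, -53.2, 183.4]
tool_rot: [0.001, 0.995, -0.097, 0.005]
ft_force: [0.6, 0.1, 0.2]
gripper_width: 40.1
gripper_force: 0.0
```

Run:
```python
from h import *
out=[]
for c,(a,b,w,h) in(("top",(226,118,66,90)),("side",(212,110,66,90))):
    g=cv2.resize(arm.read_camera(c),None,fx=6,fy=6,interpolation=cv2.INTER_CUBIC)
    p=(554.5+0,0,0);u=np.radians(DY)
    print([(round(r["p"],2),np.round(at_z(c,r["uv"],z),1)) for q,z in(("box_rear",0),("box_front",0),("bar_mid",98)) for r in arm.spot_point(q,c)[:1]])
    bc=DO+88*np.array([np.cos(u),np.sin(u)]);edges(c,BOX[:1]+BOX[-1:],(bc[0],bc[1],u),g,(255,255,0))
    out.append(g[b*6:(b+h)*6,a*6:(a+w)*6])
cv2.imwrite("pics/p7.png",np.hstack(out))
s=arm.sense();print(s["tool_pos"],s["ft_force"],s["time"])
```

```text
[(0.72, array([579. , -92.6,   0. ])), (0.94, array([ 712.5, -116.6,    0. ])), (0.79, array([ 693.6, -113.3,   98. ]))]
[(0.59, array([587.4, -84.2,   0. ])), (0.7, array([701.1, -99.5,   0. ])), (0.88, array([ 719.8, -107.7,   98. ]))]
[401.73175869 -52.9708708  178.32703108] [ 0.66914822 -0.5179715   0.2602487 ] 21.1
```

View pics/p7.png

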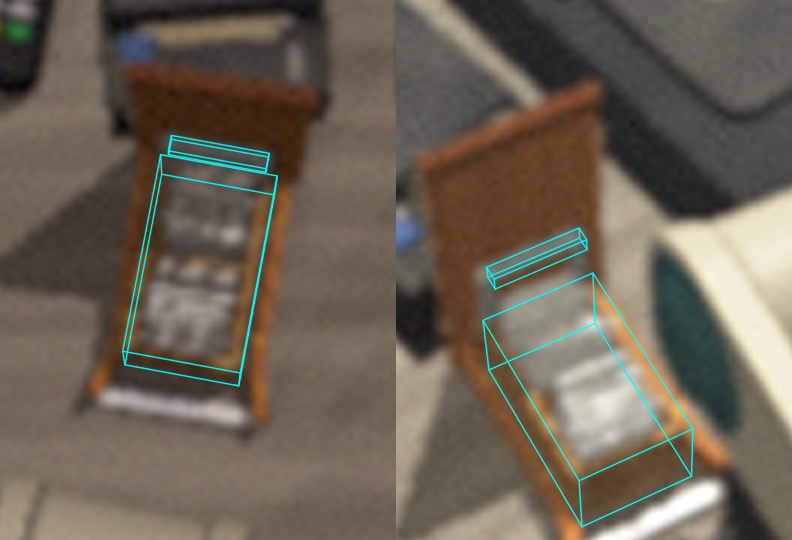

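The picture shows the box level inside the rails, wholly behind the threshold (its rear edge sits above the white bar), with its front up against the pad. The arm is clear and nothing else was touched.

```bash
python3 -c "
from rig import arm
print(arm.sign_off())"
```

```text
the job is handed in; nothing more can be done
None
```

The sachet box is in its dock, level and behind the threshold, pressed against the stop pad with about 17 N (just over the 12 to 16 N seating range, under the 25 N limit). I didn't measure how firmly it presses now the fingers are away. The job took about 21 s, nothing else was touched, and it's handed in.

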